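Hold the dollhouse roof over its walls for gluing

ROBOT

A 6-joint arm with a two-finger parallel gripper is mounted at the origin on the work surface. World frame = base frame: x ahead of the robot, y to its left, z up, the work surface at z = 0. Lengths are in mm, angles in rad, forces in N, time in s.
With the tool pointing down it reaches from about 325 to 775 mm from the base axis. Payload 5.5 kg.
Tool frame: the origin (TCP) lies between the finger pads; the fingertips stand 8 mm ahead of it and the grasp point (between the pads) lies 11 mm behind it; z points along the fingers, y is the line along which they close (so a half turn about z gives the same grasp; the last joint's range is limited). The gripper opens to 85 mm and grips with 20 to 120 N. Pads are 22 mm wide; open, the fingers measure 114 mm over their backs; the gripper's body (76 mm by 85 mm) begins 54 mm behind the grasp point. The pads swing forward as they close: fully open they stand 13 mm farther back than shut.
Start: joints at [-1.162, 0.091, 1.231, -0, 1.82, -0.057], TCP at [269.485, -536.092, 239.275] pointing down, gripper open.
Joint ranges: [-2.87, 2.87], [-0.86, 2.18], [0.17, 2.46], [-1.51, 4.65], [0.06, 2.69], [-2.65, 2.65]. Speed limits (rad/s): [2.57, 2.57, 3.01, 3.14, 3.14, 3.14].

INTERFACE

Orientations are given as a unit quaternion [x, y, z, w].
In Python, from rig import r gives the robot as it stands.
- The arm moves only by the tool carry_out, never from a script. Its argument "series" is a list that holds one entry, the list of rows, each a list of 4 numbers: the shift along the tool's x, y, z in m, then the turn about the tool's z in rad. In form: [[[x, y, z, twist], ...]]. A call has 1 to 12 rows; each row shifts and turns the commanded pose from where the row before left it, along the tool's axes as they then stand; what a row does not reach is not made up. A row lasts 1/12 s, in which the tool goes at most 41.7 mm and 7.16 degrees, less where a joint would pass 70% of its speed; a pose out of reach is approached as far as the arm can. A call is refused whole if a number of a shift passes 0.0417 or a number of a turn 0.125, either way. A call with a gripper value outside its range is refused whole. "gripper" is the opening, from -1 (shut) to 1 (fully open), set as the call begins (left out, the last holds). The fingers move at their own pace and stop on an object; the grip force is fixed at half the most. Time passes only in rows, so rows that do not move let the fingers close. It gives the time, the measured TCP pose, the force, the opening and the grip force at its end, in the units of the state.
- r.observe(): the state, without advancing time (a new reading comes with each control period).
- r.capture(name): name is "scene" or "side" or "wrist"; returns a dict with "img" (480x640x3 uint8, red, green, blue), "K" (3x3 intrinsics, pixels), "pose" (4x4, takes a point from camera to world coordinates). Camera axes: x right, y down, z forward; pixel columns grow to the right and rows downward; lengths in mm; the calibration is good to about 2 mm. The wrist camera is an equidistant fisheye: a pixel r from the principal point sees the ray r / f radians off the axis. A picture is of the moment at which its call begins. There is no depth.
- r.job_done(): hands the job in; it is judged then, once.
Trained networks look in the newest picture that a camera, given by its name, has taken for a name from the list of things; names that differ only in an ending like _2 or _b are one class to them, and where a whole thing is asked for, a point or a joint stands for the part that bears it (a point fixed in the world has none). Each returns a list of dicts, best first, with "score" (0 to 1); they miss things now and then, are a little off and sometimes report something else, mostly with a low value. They report only what shows in the picture. A call takes as long as a camera call. They do not tell look-alikes from the thing itself.
- r.cut_out(target, camera): "pixels" (480x640 bool, what is visible of it) and "xy" ([column, row] in pixels, amid what is visible of it).
- r.spot_point(target, camera): "xy" ([column, row] in pixels: a listed point, or the origin of a listed thing).
The state is a dict: "clock": time; "joints": joint angles; "joint_vel": joint speeds; "tau": joint torques, N m; "position": TCP position; "orientation": TCP orientation; "force": force on the tool from outside, world axes, zero at the start; "wrist_torque": the same for the moment, N m; "width": finger opening in mm; "grip_force": force on a finger pad.
Only numpy, scipy, OpenCV 4.12 (cv2) and the standard library are available. Lean on these libraries where they do the work, as an engineer would, in place of code of your own. Each camera call takes 0.05 s, during which the arm holds its last target. There are 200 camera calls.

TASK

Get the little blue dollhouse ready for gluing: push its sled fully home against the orange stop with the orange push block, then swing the red-knobbed lever all the way across the front of the sled to lock it. Then take the shingled roof by its chimney, carry it over the row of model trees, and hold it level and square over the house, centred, about a centimetre above the wall tops so that I can run the glue. Finish still holding it there; never let the roof touch the house, never knock the trees, and leave the spool, glue bottle and paint jar where they are.

Things in the scene. Friction and masses are not known exactly. Their poses are not given: they have to be found in the camera images.
- jig: plywood gluing jig fixed to the bench, left or right of the trees, with two low rails along x. Origin: on the bench (z 0) under the middle of the house when the sled is home. +x: the way the sled is pushed, roughly away from the robot; z up. The plate spans x -205..+65, y -90..+65 mm, 12 mm thick. Orange stop bar at x +52 mm, 36 mm high.
- sled (a joint): how far the sled (110 mm wide, carrying the house) has been pushed along the jig's +x: 0 fully out, 0.060 m fully home (hard stop). Starts partly out, slides with about 2 N of friction and stays where it is left.
- push_face (a point): on the sled: middle of the top edge of the front (-x) face of the orange push block, 80 mm above the bench. Block 60 mm wide (y), 16 mm thick, 25 to 80 mm above the bench, 12 mm in front of the house. A lip at the sled's front edge, 27 mm in front of this face, is 45 mm high; push above that height. Axes as the jig's.
- latch (a joint): locking lever's angle about a vertical pin. 0: points along the jig's -x (open); grows clockwise seen from above; 1.57 (hard stop): points along the jig's +y, across the sled's front (locked). Starts at 0 to 0.4, stays where left (about 1 N at the knob). Closes fully only when the sled is home, then keeps it from sliding back over 5 mm.
- latch_knob (a point): centre of the top of the lever's upright red knob, 85 mm above the bench. The knob is a cylinder of 16 mm diameter rising 42 mm above the steel lever (lever top 43 mm above the bench), 65 mm from the pivot. Its x axis points from the knob to the pivot.
- pivot (a point): fixed point on the lever's pivot axis, 43 mm above the bench, at x -122 mm, y -78 mm of the jig. Axes as the jig's.
- wall_tops (a point): on the sled: centre of the house's open top at the height of the wall tops, 100 mm above the bench. The light blue house is 90 mm (x) by 80 mm (y), walls 5 mm thick. Axes as the jig's.
- roof: loose brown shingled gable roof, flat white underside, 112 mm (x, along the ridge) x 100 mm, 0.13-0.25 kg. Origin: centre of underside. Ridge 38 mm up; central cream chimney 28 x 28 mm, sides along x and y, top 83 mm up (small pot to 87). Starts flat on the bench, across the trees from the jig. Its x goes along the house's x, either way round.
- trees: fixed row of four model trees with a white picket fence on a turf strip 230 mm (its x) by 44 mm (y); trees up to 150 mm tall and 40 mm thick. Origin: centre of its underside on the bench. Stands between roof and jig.
- spool: bystander: red and black filament spool lying flat, 90 mm diameter, 44 mm high. Origin: centre of its underside.
- glue: bystander: white glue bottle with orange cap, 48 mm diameter, 120 mm tall. Origin: centre of its underside.
- paint: bystander: green paint jar with white lid, 52 mm diameter, 55 mm tall. Origin: centre of its underside.
There are look-alikes about, which are no part of the job. There is more than one size of the roof; the one meant has the size given above.

How it is judged (in metres and radians):
On the way, in this order (a step that is already met when the one before it is completed fails the run):
1. the sled is pushed fully home while the lever is still open (value of joint sled above 0.056 m and value of joint latch below 1 rad), for 0.1 s.
2. the lever is swung across the sled, with the sled home (value of joint latch above 1.4 rad and value of joint sled above 0.054 m), for 0.2 s.
3. the roof passes over the row of trees, its underside higher than 140 mm (height (world z) of roof above 0.14 m and y of roof in the frame of trees between -0.06 and 0.06 m and x of roof in the frame of trees between -0.2 and 0.2 m).
At the end, for the whole second after the job is handed in: Sled past 54 of 60 mm, lever past 1.35 rad; roof held still by the fingers alone, underside 3-18 mm above the wall tops, centred within 9 mm along each house axis, square within 0.12 rad (either way round), level within 0.1 rad, touching nothing else; bystanders within 20 mm of their start (value of joint sled above 0.054 m and value of joint latch above 1.35 rad and x of roof in the frame of wall_tops between -0.009 and 0.009 m and y of roof in the frame of wall_tops between -0.009 and 0.009 m and z of roof in the frame of wall_tops between 0.003 and 0.018 m and angle between the x axis of roof and the x axis of wall_tops, either way round below 0.12 rad and angle between roof's own z axis and vertical below 0.1 rad and contact force between roof and jig below 0.05 N and contact force between roof and trees below 0.05 N and contact force between roof and the fingers above 1 N and linear speed of roof below 0.02 m/s and distance of each of spool, glue, paint from where it was at the start of the episode below 0.02 m); the arm keeps its last pose, push and grip.
It fails at once if the roof touches the house, sled or jig (over 0.5 N) (contact force between roof and jig above 0.5 N).
It fails at once if the trees are knocked (over 2 N) (contact force between trees and anything else above 2 N).
It fails at once if a bystander is displaced by more than 20 mm (distance of any of spool, glue, paint from where it was at the start of the episode above 0.02 m).
It also fails if it takes over 72 s, if anything falls off the work surface, if the arm or the gripper's body presses on something with over 40 N, if the wrist force passes 120 N, or if a joint passes its speed limit or range.

## Working session

There is one attempt and no reset: what is moved stays moved. The work goes in short steps, Python scripts to look and compute and a tool call to move; the robot and the scene stay as the last step left them, time stands still between calls to the robot, and variables do not carry over. Pictures are saved under pics/ and viewed, at most 13 in all, crops included, and the job is handed in when it is done.

Besides the shell and the picture viewer there is one more tool, called after "Request:" as a command line: name --argument value ..., lists and objects as JSON in quotes. carry_out: Moves the arm, as the interface text tells. Its arguments: {"type":"object","properties":{"series":{"type":"array","items":{"type":"array","items":{"type":"array","items":{"type":"number"}}}},"gripper":{"type":"number"}},"required":["series"]}

```bash
mkdir -p pics; ls; python3 - <<'E'
from rig import r
import cv2,numpy as np
ims=[]
for n in("scene","side"):
    c=r.capture(n); cv2.imwrite(f"pics/{n}0.png",c["img"][:,:,::-1]); print(n,np.round(c["K"],1).tolist(),np.round(c["pose"],3).tolist())
    for t in("jig","push_face","latch_knob","pivot","wall_tops","roof","trees","spool","glue","paint"):
        try: print(t,[(np.round(d["xy"]).tolist(),round(d["score"],2)) for d in r.spot_point(t,n)])
        except Exception as e: print(t,e)
s=r.observe(); print(s["position"],s["orientation"],s["clock"])
E
```

```text
pics
scene [[585.9, 0.0, 321.6], [0.0, 585.9, 239.4], [0.0, 0.0, 1.0]] [[-0.539, 0.548, -0.64, 1284.218], [0.842, 0.33, -0.427, 531.929], [-0.022, -0.769, -0.639, 902.303], [0.0, 0.0, 0.0, 1.0]]
jig [([204.0, 270.0], 0.93)]
push_face [([235.0, 214.0], 0.73)]
latch_knob [([232.0, 188.0], 0.72)]
pivot [([211.0, 215.0], 0.69)]
wall_tops [([212.0, 224.0], 0.63)]
roof [([373.0, 349.0], 0.61), ([458.0, 281.0], 0.56)]
trees [([286.0, 319.0], 0.75), ([235.0, 214.0], 0.6)]
spool [([158.0, 223.0], 0.82), ([375.0, 351.0], 0.62)]
glue [([523.0, 387.0], 0.59), ([375.0, 351.0], 0.38)]
paint [([354.0, 254.0], 0.68), ([209.0, 217.0], 0.44)]
side [[443.3, 0.0, 317.6], [0.0, 443.3, 239.5], [0.0, 0.0, 1.0]] [[-0.745, -0.329, 0.58, -200.07], [-0.667, 0.391, -0.634, 795.012], [-0.018, -0.859, -0.511, 719.268], [0.0, 0.0, 0.0, 1.0]]
jig [([344.0, 223.0], 0.6), ([390.0, 210.0], 0.45)]
push_face [([375.0, 210.0], 0.68)]
latch_knob [([408.0, 210.0], 0.64)]
pivot [([390.0, 215.0], 0.76), ([355.0, 199.0], 0.28)]
wall_tops [([358.0, 200.0], 0.58), ([172.0, 343.0], 0.56)]
roof [([296.0, 339.0], 0.91), ([242.0, 282.0], 0.61)]
trees [([288.0, 247.0], 0.81)]
spool [([400.0, 206.0], 0.82), ([352.0, 285.0], 0.54)]
glue [([171.0, 345.0], 0.72), ([391.0, 212.0], 0.62)]
paint [([350.0, 284.0], 0.86)]
[ 269.48351613 -536.10156273  239.26992823] [ 9.73001859e-01  2.30797275e-01 -1.30565491e-05  4.85378874e-07] 1.1
```

View pics/scene0.png

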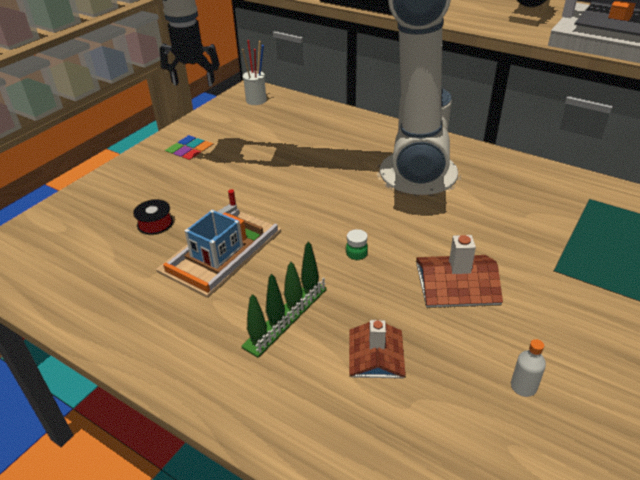

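View pics/side0.png

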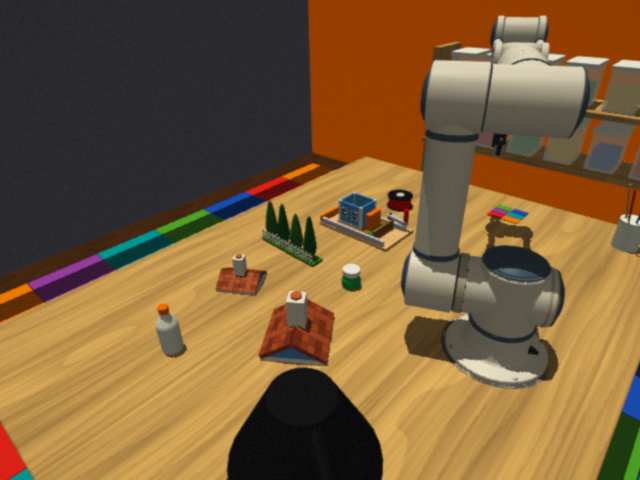

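Scene picture: house on jig at (212,240), knob (232,197), trees (286,315), paint (356,245), spool (153,217), glue (527,370); the roofs are a large one at (460,275) and a small one at (377,350). In the side picture the large roof is at (298,330), the small one at (241,275).

```bash
cat > h.py <<'E'
import numpy as np,cv2
from rig import r
from scipy.optimize import least_squares
def ray(c,uv,fish=False):
    K=c["K"];x=(uv[0]-K[0,2])/K[0,0];y=(uv[1]-K[1,2])/K[1,1]
    if fish:
        th=np.hypot(x,y);s=np.sin(th)/th if th>1e-9 else 1;d=np.array([x*s,y*s,np.cos(th)])
    else: d=np.array([x,y,1.])
    return c["pose"][:3,3],c["pose"][:3,:3]@d
def onz(c,uv,z,fish=False):
    o,d=ray(c,uv,fish);return o+d*(z-o[2])/d[2]
def proj(c,P,fish=False):
    P=np.atleast_2d(P);T=np.linalg.inv(c["pose"]);q=P@T[:3,:3].T+T[:3,3];K=c["K"]
    if fish:
        rr=np.hypot(q[:,0],q[:,1]);k=np.arctan2(rr,q[:,2])/np.maximum(rr,1e-9);a=q[:,:2]*k[:,None]
    else:a=q[:,:2]/q[:,2:]
    return a*[K[0,0],K[1,1]]+[K[0,2],K[1,2]]
E
python3 - <<'E'
from h import *
C={n:r.capture(n) for n in("scene","side")}
H=dict(jig=0,push_face=80,latch_knob=85,pivot=43,wall_tops=100,roof=0,trees=0,spool=0,glue=0,paint=0)
for t,z in H.items():
    for n in C:
        for d in r.spot_point(t,n)[:2]: print(t,n,round(d["score"],2),np.round(onz(C[n],d["xy"],z)[:2]))
s=C["scene"]["img"];d=C["side"]["img"]
a=cv2.resize(s[170:300,150:290],None,fx=2.85,fy=2.85,interpolation=cv2.INTER_CUBIC)[:370,:399]
b=cv2.resize(s[225:395,340:520],None,fx=2.2,fy=2.2,interpolation=cv2.INTER_CUBIC)[:370,:396]
cv2.imwrite("pics/crop1.png",np.hstack([a,b])[:,:,::-1])
E
```

```text
jig scene 0.75 [ 616. -236.]
jig side 0.7 [ 612. -239.]
push_face scene 0.63 [ 490. -237.]
push_face side 0.69 [ 514. -249.]
latch_knob scene 0.61 [ 416. -305.]
latch_knob side 0.48 [ 432. -313.]
pivot scene 0.91 [ 493. -319.]
pivot scene 0.15 [ 450. -272.]
wall_tops scene 0.63 [ 563. -243.]
wall_tops scene 0.29 [709.  70.]
wall_tops side 0.59 [ 579. -225.]
wall_tops side 0.4 [ 435. -232.]
roof scene 0.95 [615. 203.]
roof scene 0.69 [347. 268.]
roof side 0.96 [618. 211.]
roof side 0.55 [352. 267.]
trees scene 0.77 [645.  10.]
trees side 0.9 [644.  -1.]
spool scene 0.73 [ 532. -471.]
spool side 0.76 [ 541. -454.]
spool side 0.59 [ 511. -454.]
glue scene 0.98 [540. 472.]
glue scene 0.28 [607. 202.]
glue side 0.89 [552. 467.]
paint scene 0.81 [391.  27.]
```

View pics/crop1.png

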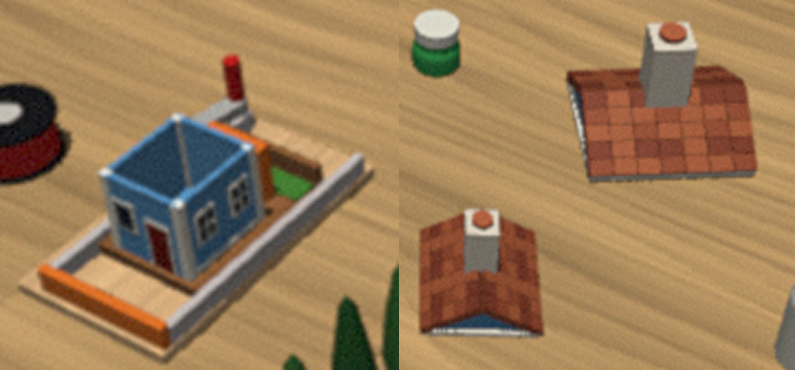

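```bash
python3 - <<'E'
from h import *
c=r.capture("scene")
A=lambda x,y:(150+x/2.85,170+y/2.85)
B=lambda x,y:(340+(x-399)/2.2,225+y/2.2)
def L(n,p,z):
    P=[onz(c,q,z)[:2] for q in p];print(n,[np.round(q).tolist() for q in P],[round(float(np.linalg.norm(P[i+1]-P[i])),1) for i in range(len(P)-1)],[round(float(np.arctan2(*(P[i+1]-P[i])[::-1])),3) for i in range(len(P)-1)])
L("small",[B(422,333),B(543,335)],0)
L("large",[B(571,80),B(590,180),B(755,176)],0)
L("small chim",[B(465,211),B(498,212)],83); L("large chim",[B(646,25),B(646,50),B(693,53)],83)
L("large chim120",[B(646,25),B(646,50),B(693,53)],110)
L("plate",[A(22,288),A(165,358),A(372,172)],12)
L("walls",[A(178,118),A(105,176),A(180,205),A(248,148),A(178,118)],100)
L("knob",[A(231,59)],85)
E
```

```text
small [[692.0, 193.0], [640.0, 281.0]] [102.8] [2.104]
large [[333.0, 161.0], [454.0, 239.0], [367.0, 370.0]] [143.2, 157.7] [0.57, 2.153]
small chim [[618.0, 191.0], [605.0, 215.0]] [27.9] [2.08]
large chim [[308.0, 224.0], [343.0, 239.0], [324.0, 279.0]] [38.6, 44.7] [0.401, 2.015]
large chim120 [[340.0, 234.0], [374.0, 248.0], [356.0, 287.0]] [37.3, 43.2] [0.401, 2.015]
plate [[678.0, -319.0], [678.0, -170.0], [416.0, -167.0]] [149.0, 262.2] [1.571, 3.13]
walls [[526.0, -272.0], [612.0, -272.0], [609.0, -199.0], [528.0, -199.0], [526.0, -272.0]] [86.0, 72.9, 81.1, 73.3] [0.007, 1.617, -3.14, -1.592]
knob [[424.0, -304.0]] [] []
```

Candidates: roof A at scene (377,350), gable width measured 103 mm, chimney 28 mm; roof B at (460,275), about 158 × 143 mm, chimney 44 mm. The enlarged crop confirms A fits the 112 × 100 mm description, with its 28 mm chimney, at about (613, 207) and x axis 0.53 rad. Jig at about (613,-232), yaw about 0.

Request:
carry_out --series '[[[0, 0, 0, 0.1165], [0, 0, 0, 0.1165], [0, 0, 0, 0.1165], [0, 0, 0, 0.1163], [0.02, -0.0375, 0, 0], [0.02, -0.0375, 0, 0], [0.02, -0.0375, 0, 0], [0.02, -0.0375, 0, 0], [0.02, -0.0375, 0, 0], [0.02, -0.0375, 0, 0], [0.02, -0.0375, 0, 0], [0.02, -0.0375, 0, 0]]]' --gripper -1

```text
clock: 3.25
position: [426.8, -240.1, 239.6]
orientation: [1.0, -0.0, 0.0, 0.0]
force: [0.6, -0.3, -0.6]
width: -0.4
grip_force: 0.0
```

```bash
python3 - <<'E'
from h import *
print(r.observe()["position"],r.observe()["orientation"])
c=r.capture("wrist");cv2.imwrite("pics/w1.png",c["img"][:,:,::-1]);print(np.round(c["K"],1).tolist(),np.round(c["pose"],3).tolist())
for t,z in dict(jig=0,push_face=80,latch_knob=85,pivot=43,wall_tops=100).items():
    for d in r.spot_point(t,"wrist")[:2]: print(t,np.round(d["xy"]),round(d["score"],2),np.round(onz(c,d["xy"],z,True)[:2]))
E
```

```text
[ 426.81813156 -240.08956848  239.55983019] [ 9.99999904e-01 -1.59264255e-04  3.50380232e-04  2.10515382e-04]
[[371.6, 0.0, 317.3], [0.0, 371.6, 235.6], [0.0, 0.0, 1.0]] [[0.0, -0.949, -0.315, 508.511], [-1.0, 0.0, -0.0, -239.429], [0.0, 0.315, -0.949, 374.171], [0.0, 0.0, 0.0, 1.0]]
jig [318.  11.] 0.59 [ 618. -240.]
push_face [314. 129.] 0.6 [ 499. -237.]
latch_knob [400. 217.] 0.58 [ 429. -307.]
pivot [402. 138.] 0.77 [ 491. -315.]
wall_tops [318.  34.] 0.66 [ 571. -240.]
```

View pics/w1.png

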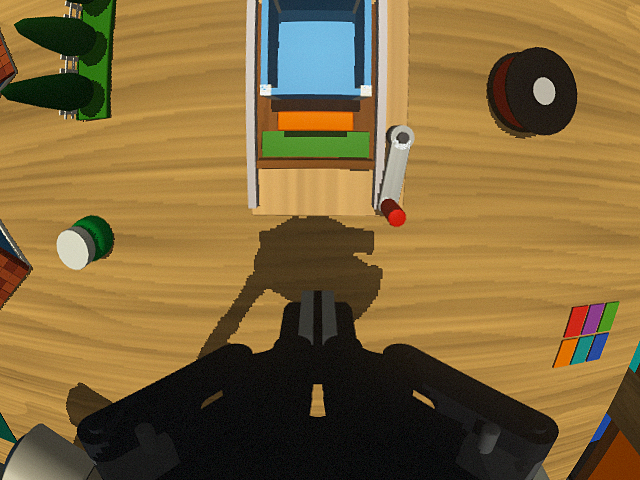

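Wrist picture: orange push block at (316,121) with the green lip below it at (316,145), knob at (396,216), pivot at (402,138). All of it agrees with the scene estimates, and the lever is nearly open. Descending in front of the block.

Request:
carry_out --series '[[[0.0035, -0.0005, 0.0215, 0], [0.0035, -0.0005, 0.0215, 0], [0.0035, -0.0005, 0.0215, 0], [0.0035, 0, 0.0215, 0], [0.0035, 0, 0.0215, 0], [0.0035, 0, 0.0215, 0], [0.0035, 0, 0.0215, 0], [0.0035, 0, 0.0215, 0], [0.01, 0, 0, 0], [0.01, 0, 0, 0], [0, 0, 0, 0]]]'

```text
clock: 4.47
position: [476.1, -241.8, 68.7]
orientation: [1.0, -0.001, 0.001, 0.0]
force: [0.1, -0.9, 0.5]
width: 0.1
grip_force: 0.0
```

Request:
carry_out --series '[[[0.005, 0, 0, 0], [0.005, 0, 0, 0], [0.005, 0, 0, 0], [0.005, 0, 0, 0], [0.005, 0, 0, 0], [0.005, 0, 0, 0], [0.005, 0, 0, 0], [0.005, 0, 0, 0], [0.003, 0, 0, 0], [0, 0, 0, 0]]]'

```text
clock: 5.3
position: [518.2, -240.2, 67.1]
orientation: [1.0, 0.0, 0.0, -0.0]
force: [0.5, 0.2, 0.2]
width: 0.1
grip_force: 0.0
```

Request:
carry_out --series '[[[0.004, 0, 0, 0], [0.004, 0, 0, 0], [0.003, 0, 0, 0], [0.002, 0, 0, 0]]]'

```text
clock: 5.63
position: [530.0, -240.3, 67.0]
orientation: [1.0, -0.0, -0.001, -0.0]
force: [-10.9, 1.4, 5.8]
width: 0.2
grip_force: 5.8
```

```bash
python3 - <<'E'
from h import *
c=r.capture("wrist");S=r.capture("scene");print(r.observe()["position"],r.observe()["force"])
cv2.imwrite("pics/w2.png",np.hstack([cv2.resize(c["img"],(400,300)),cv2.resize(S["img"][160:310,130:330],(400,300))])[:,:,::-1])
E
```

```text
[ 529.88913432 -240.30322312   67.00610503] [-4.30847887  0.42277031  1.95605784]
```

View pics/w2.png

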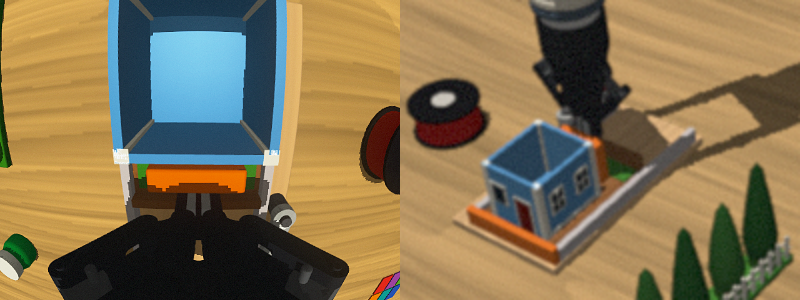

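The house has moved to near the orange stop: sled edge and bar almost meet in the scene crop, at (540,240). Pushing on until the force rises.

Request:
carry_out --series '[[[0.002, 0, 0, 0], [0.002, 0, 0, 0], [0, 0, 0, 0], [0, 0, 0, 0]]]'

```text
clock: 6.07
position: [530.0, -240.3, 67.1]
orientation: [1.0, -0.001, -0.005, -0.001]
force: [-21.8, 2.6, 10.3]
width: -0.2
grip_force: 10.9
```

Hard stop reached: the sled is home, and the face at x≈541 puts the jig origin at x≈614. Back off, rise, and measure the home pose.

Request:
carry_out --series '[[[-0.015, 0, 0, 0], [-0.015, 0, 0, 0], [0, 0, -0.02, 0], [0, 0, -0.03, 0], [0, 0, -0.03, 0], [0, 0, -0.03, 0], [0, 0, -0.02, 0], [0, 0, -0.02, 0], [0, 0, 0, 0]]]'

```text
clock: 6.82
position: [506.2, -241.1, 223.0]
orientation: [1.0, 0.0, 0.004, 0.002]
force: [-0.1, -1.1, 0.9]
width: -0.2
grip_force: 0.0
```

```bash
python3 - <<'E'
from h import *
print(r.observe()["position"])
c=r.capture("wrist");cv2.imwrite("pics/w3.png",c["img"][:,:,::-1]);np.savez("w3.npz",**c)
for t,z in dict(jig=0,push_face=80,latch_knob=85,pivot=43,wall_tops=100).items():
    for d in r.spot_point(t,"wrist")[:2]: print(t,np.round(d["xy"]),round(d["score"],2),np.round(onz(c,d["xy"],z,True)[:2]))
E
```

```text
[ 506.18536501 -241.14794263  223.02589365]
jig [318.  90.] 0.62 [ 615. -242.]
push_face [316. 177.] 0.58 [ 543. -240.]
latch_knob [391. 316.] 0.67 [ 426. -305.]
pivot [400. 231.] 0.93 [ 489. -316.]
wall_tops [317.  82.] 0.86 [ 613. -241.]
```

View pics/w3.png

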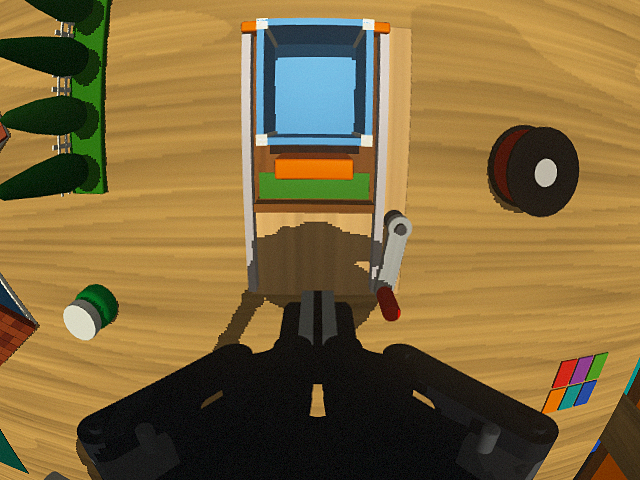

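The sled edge meets the orange stop at row 28; wall-top corners are at (257,24), (375,24), (257,145), (373,145), knob at (390,305), pivot at (399,229). Home origin ≈ (614,-240).

```bash
python3 - <<'E'
from h import *
c=dict(np.load("w3.npz"))
W=[onz(c,p,100,True)[:2] for p in[(257,20),(376,20),(374,146),(257,146)]];print(np.round(W,1),np.mean(W,0))
for z,pp in{12:[(411,30),(388,290)],36:[(247,35),(388,290)]}.items():print(z,[np.round(onz(c,p,z,True)[:2],1) for p in pp])
# refine with blue mask corners
im=cv2.cvtColor(c["img"],cv2.COLOR_RGB2HSV)
# synthetic check for jig at (614,-240)
print(np.round(proj(c,[[614-45,-280,100],[614-45,-200,100],[659,-200,100],[659,-280,100],[492,-318,43],[541,-210,80],[541,-270,80],[679,-330,12],[409,-330,12]],True)))
E
```

```text
[[ 659.  -199.6]
 [ 659.  -281.3]
 [ 568.9 -280.5]
 [ 568.9 -199.1]] [ 613.96434928 -240.10999173]
12 [array([ 676.2, -328.6]), array([ 415. , -315.7])]
36 [array([ 663.4, -181. ]), array([ 426.9, -310.5])]
[[373. 146.]
 [258. 146.]
 [258.  20.]
 [374.  20.]
 [402. 228.]
 [276. 180.]
 [355. 180.]
 [412.  27.]
 [401. 295.]]
```

Request:
carry_out --series '[[[0, 0, 0, -0.1225], [0, 0, 0, -0.1225], [0, 0, 0, -0.1225], [0, 0, 0, -0.1225], [0, 0, 0, -0.1225], [0, 0, 0, -0.1225], [0, 0, 0, -0.1225], [0, 0, 0, -0.1225], [0, 0, 0, -0.1225], [0, 0, 0, -0.1225], [0, 0, 0, -0.1225], [0, 0, 0, -0.1225]]]'

```text
clock: 8.12
position: [504.0, -240.3, 215.8]
orientation: [0.74, 0.673, -0.0, -0.001]
force: [0.9, 0.9, 0.2]
width: -0.2
grip_force: 0.0
```

Measured home pose: wall_tops (614,-240), yaw 0, pivot (492,-318), lever about 0.19 rad. Moving behind the knob.

Request:
carry_out --series '[[[-0.0226, -0.0139, 0, 0], [-0.0226, -0.0139, 0, 0], [-0.0226, -0.0139, 0, 0], [-0.0226, -0.0139, 0, 0], [-0.0226, -0.0139, 0, 0], [0, 0, 0.026, 0], [0, 0, 0.026, 0], [0, 0, 0.026, 0], [0, 0, 0.026, 0], [0, 0, 0.026, 0], [0, 0, 0.026, 0], [0, 0, 0, 0]]]'

```text
clock: 9.12
position: [420.7, -343.0, 53.6]
orientation: [0.742, 0.671, -0.0, -0.006]
force: [-1.4, 0.9, -1.7]
width: 0.0
grip_force: 0.0
```

Request:
carry_out --series '[[[0.006, 0.003, -0.007, 0], [0.007, 0, 0, 0], [0.008, -0.0018, 0, 0.1225], [0.008, -0.0018, 0, 0.1225], [0.008, -0.0018, 0, 0.1225], [0.008, -0.0018, 0, 0.1225], [0.008, -0.0018, 0, 0.1225], [0.008, -0.0018, 0, 0.1225]]]'

```text
clock: 9.78
position: [437.9, -286.0, 71.6]
orientation: [0.934, 0.357, 0.001, 0.002]
force: [-1.2, -0.5, 1.0]
width: 0.3
grip_force: 0.9
```

Request:
carry_out --series '[[[0.008, -0.0018, 0, 0.1225], [0.008, -0.0018, 0, 0.1225], [0.008, -0.0018, 0, 0.1225], [0.008, -0.0018, 0, 0.1225], [0.008, -0.0018, 0, 0.1225], [0.008, -0.0018, 0, 0.1225], [0, 0, 0, 0]]]'

```text
clock: 10.37
position: [473.6, -257.3, 71.4]
orientation: [1.0, -0.003, -0.003, 0.002]
force: [-16.0, -2.3, 5.6]
width: 0.1
grip_force: 7.8
```

Request:
carry_out --series '[[[0.003, 0, 0, 0], [0.003, 0, 0, 0], [0, 0, 0, 0], [0, 0, 0, 0]]]'

```text
clock: 10.7
position: [474.7, -257.3, 71.1]
orientation: [1.0, -0.001, -0.008, 0.0]
force: [-34.8, 2.2, 15.7]
width: -0.1
grip_force: 17.6
```

Request:
carry_out --series '[[[-0.012, 0, 0, 0], [-0.012, 0, 0, 0], [0, 0, -0.025, 0], [0, 0, -0.025, 0], [0, 0, -0.025, 0], [0, 0, -0.025, 0], [0, 0, -0.025, 0], [0, 0, -0.025, 0], [0, 0, -0.02, 0], [0, 0, 0, 0]]]' --gripper 0.6

```text
clock: 11.53
position: [459.0, -257.1, 247.3]
orientation: [1.0, 0.0, 0.006, 0.004]
force: [0.4, 0.1, 0.7]
width: 68.5
grip_force: 0.0
```

```bash
python3 - <<'E'
from h import *
print(r.observe()["position"])
c=r.capture("wrist");S=r.capture("scene")
a=c["img"][0:400,180:500];b=cv2.resize(S["img"][300:400,330:420],(360,400),interpolation=cv2.INTER_CUBIC)
cv2.imwrite("pics/w4.png",np.hstack([a,b])[:,:,::-1])
for t,z in dict(latch_knob=85,wall_tops=100).items():
    for d in r.spot_point(t,"wrist")[:1]: print(t,np.round(onz(c,d["xy"],z,True)[:2]))
E
```

```text
[ 459.01172991 -257.13102755  247.25066241]
latch_knob [ 492. -251.]
wall_tops [ 611. -240.]
```

View pics/w4.png

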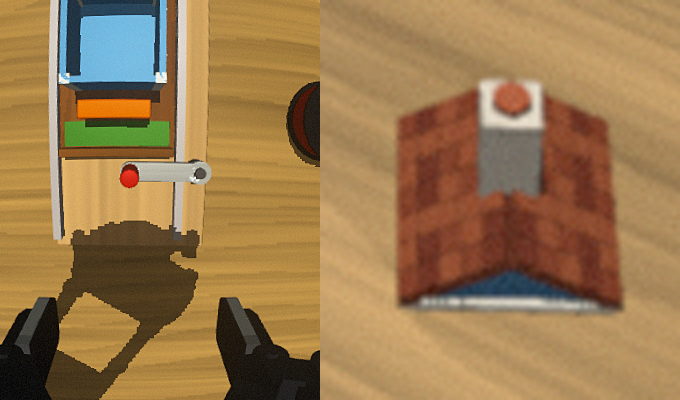

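Lever lies across the front: knob at (129,176) left of pivot (200,174), measured (492,-251) as predicted for locked. The enlarged crop shows the small roof with its 28 mm chimney at (512,140), which confirms the choice. Moving to the roof to measure.

Request:
carry_out --series '[[[0.0067, -0.036, 0, 0], [0.0067, -0.0383, 0, 0], [0.0067, -0.0383, 0, 0], [0.0067, -0.0383, 0, 0], [0.0067, -0.0383, 0, 0], [0.0067, -0.0383, 0, 0], [0.0067, -0.0383, 0, 0], [0.0067, -0.0383, 0, 0], [0.0067, -0.0383, 0, 0], [0.0067, -0.0383, 0, 0], [0.0067, -0.0383, 0, 0], [0.0067, -0.036, 0, 0]]]' --gripper 0.8

```text
clock: 12.73
position: [537.0, 200.5, 236.9]
orientation: [1.0, 0.0, -0.001, 0.0]
force: [-0.3, -0.4, -0.1]
width: 76.8
grip_force: 0.0
```

Request:
carry_out --series '[[[0, 0, 0, 0], [0, 0, 0, 0]]]'

```text
clock: 12.9
position: [537.0, 200.0, 236.2]
orientation: [1.0, 0.002, -0.002, 0.001]
force: [-0.0, 0.1, -0.5]
width: 76.8
grip_force: 0.0
```

```bash
python3 - <<'E'
from h import *
print(r.observe()["position"])
c=r.capture("wrist");cv2.imwrite("pics/w5.png",c["img"][:,:,::-1]);np.savez("w5.npz",**c)
for d in r.spot_point("roof","wrist")[:3]: print(d["score"],np.round(d["xy"]),np.round(onz(c,d["xy"],0,True)[:2]))
for d in r.spot_point("trees","wrist")[:2]: print("trees",np.round(onz(c,d["xy"],0,True)[:2]))
E
```

```text
[536.96456234 199.99508015 236.17775653]
0.58 [311. 112.] [623. 207.]
0.56 [262. 343.] [357. 267.]
trees [636.   5.]
```

View pics/w5.png

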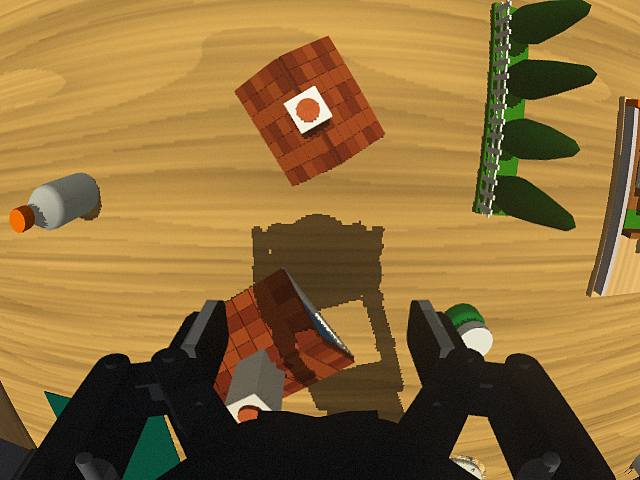

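Target roof: corners (235,91), (328,37), (384,133), (293,186); chimney top at (307,110). The large look-alike is at (285,340).

```bash
python3 - <<'E'
from h import *
c=dict(np.load("w5.npz"))
def L(p,z):
    P=np.array([onz(c,q,z,True)[:2] for q in p]);d=np.roll(P,-1,0)-P
    print(z,np.round(P).tolist(),P.mean(0).round(1),np.linalg.norm(d,axis=1).round(),np.arctan2(d[:,1],d[:,0]).round(3))
L([(235,91),(328,37),(384,133),(293,186)],3)
w=(c["img"].min(2)>170).astype(np.uint8);w[:,:270]=0;w[:,345:]=0;w[:75]=0;w[145:]=0
n,l,s,_=cv2.connectedComponentsWithStats(w);i=1+np.argmax(s[1:,4])
pts=np.argwhere(l==i)[:,::-1].astype(np.float32)
b=cv2.boxPoints(cv2.minAreaRect(pts));print(b.round(1).tolist(),s[i]);L(b,83)
E
```

```text
3 [[645.0, 281.0], [698.0, 191.0], [603.0, 135.0], [548.0, 225.0]] [623.5 207.9] [105. 110. 105. 112.] [-1.046 -2.609  2.116  0.53 ]
[[283.20001220703125, 103.0], [314.20001220703125, 84.9000015258789], [332.0, 115.5], [301.1000061035156, 133.5]] [284  86  48  47 782]
83 [[629.0, 227.0], [643.0, 203.0], [619.0, 190.0], [605.0, 213.0]] [623.9 208.1] [27. 27. 27. 27.] [-1.038 -2.618  2.109  0.517]
```

Roof at (623.8, 208), yaw 0.528 rad; sizes 111 × 105 mm and chimney 27 mm check out.

Request:
carry_out --series '[[[0.0217, -0.002, 0, 0], [0.0217, -0.002, 0, 0], [0.0217, -0.002, 0, 0], [0.0217, -0.002, 0, 0], [0, 0, 0, -0.1056], [0, 0, 0, -0.1056], [0, 0, 0, -0.1056], [0, 0, 0, -0.1056], [0, 0, 0, -0.1056], [0, 0, 0.03, 0], [0, 0, 0.03, 0], [0, 0, 0, 0]]]'

```text
clock: 14.05
position: [622.1, 203.7, 170.7]
orientation: [0.966, 0.26, -0.006, 0.0]
force: [-0.6, 0.3, -1.8]
width: 77.0
grip_force: 0.0
```

```bash
python3 - <<'E'
from h import *
s=r.observe();p=s["position"];q=s["orientation"];psi=2*np.arctan2(q[1],q[0]);d=np.array([623.8,208.0])-p[:2]
print(p,psi,"tool",d@[np.cos(psi),np.sin(psi)],d@[np.sin(psi),-np.cos(psi)])
E
```

```text
[622.13908232 203.68926547 170.70746953] 0.5256241283704589 tool 3.5996358843827263 -2.895462185624376
```

Request:
carry_out --series '[[[0.0036, -0.0029, 0.015, 0], [0, 0, 0.02, 0], [0, 0, 0.02, 0], [0, 0, 0.02, 0], [0, 0, 0.018, 0], [0, 0, 0.012, 0], [0, 0, 0.005, 0], [0, 0, 0, 0], [0, 0, 0, 0]]]'

```text
clock: 14.8
position: [626.8, 210.5, 69.7]
orientation: [0.965, 0.261, 0.001, -0.0]
force: [0.4, 0.4, 0.2]
width: 77.1
grip_force: 0.0
```

Request:
carry_out --series '[[[-0.0035, 0.0006, 0.006, 0], [0, 0, 0.004, 0], [0, 0, 0, 0]]]'

```text
clock: 15.05
position: [623.2, 208.0, 57.9]
orientation: [0.965, 0.261, -0.0, 0.0]
force: [-0.4, 0.2, -1.1]
width: 76.8
grip_force: 0.0
```

Request:
carry_out --series '[[[0, 0, 0, 0], [0, 0, 0, 0], [0, 0, 0, 0], [0, 0, 0, 0], [0, 0, 0, 0], [0, 0, 0, 0], [0, 0, 0, 0], [0, 0, 0, 0]]]' --gripper -1

```text
clock: 15.72
position: [623.7, 208.1, 58.7]
orientation: [0.965, 0.261, 0.0, 0.0]
force: [-0.9, -0.2, 2.0]
width: 27.1
grip_force: 59.5
```

Request:
carry_out --series '[[[0, 0, -0.01, 0], [0, 0, -0.018, 0], [0, 0, -0.02, 0], [0, 0, -0.02, 0], [0, 0, -0.02, 0], [0, 0, -0.02, 0], [0, 0, -0.02, 0], [0, 0, -0.02, 0], [0, 0, -0.02, 0], [0, 0, -0.015, 0], [0, 0, -0.012, 0], [0, 0, 0, 0]]]'

```text
clock: 16.72
position: [623.9, 208.5, 257.1]
orientation: [0.965, 0.261, 0.002, -0.0]
force: [0.2, 0.6, -0.9]
width: 27.2
grip_force: 59.4
```

Request:
carry_out --series '[[[0, 0, 0, 0.066], [0, 0, 0, 0.066], [0, 0, 0, 0.066], [0, 0, 0, 0.066], [0, 0, 0, 0.066], [0, 0, 0, 0.066], [0, 0, 0, 0.066], [0, 0, 0, 0.066], [0, 0, 0, 0]]]'

```text
clock: 17.47
position: [623.1, 208.2, 251.9]
orientation: [1.0, -0.001, -0.001, 0.0]
force: [-0.6, -0.4, -2.3]
width: 27.1
grip_force: 59.3
```

Request:
carry_out --series '[[[0, 0.01, 0, 0], [0, 0.02, 0, 0], [0, 0.025, 0, 0], [0, 0.025, 0, 0], [0, 0.025, 0, 0], [0, 0.025, 0, 0], [0, 0.025, 0, 0], [0, 0.025, 0, 0], [0, 0.025, 0, 0], [0, 0.025, 0, 0], [0, 0.025, 0, 0], [0, 0.025, 0, 0]]]'

```text
clock: 18.47
position: [622.9, -73.7, 252.9]
orientation: [1.0, 0.001, -0.0, 0.0]
force: [-0.4, -0.3, -1.5]
width: 27.3
grip_force: 59.4
```

Request:
carry_out --series '[[[0, 0.025, 0, 0], [0, 0.025, 0, 0], [0, 0.025, 0, 0], [0, 0.025, 0, 0], [0, 0.025, 0, 0], [0, 0.02, 0, 0], [0, 0.015, 0, 0], [0, 0.008, 0, 0], [0, 0, 0, 0], [0, 0, 0, 0]]]'

```text
clock: 19.3
position: [623.4, -239.5, 253.0]
orientation: [1.0, 0.0, -0.0, -0.0]
force: [-0.4, 0.3, -2.4]
width: 27.4
grip_force: 59.3
```

```bash
python3 - <<'E'
from h import *
s=r.observe();print(s["position"],s["orientation"])
a=r.capture("scene")["img"];b=r.capture("side");c=r.capture("wrist")
for d in r.spot_point("roof","wrist")[:2]: print(d["score"],d["xy"],onz(c,d["xy"],s["position"][2]-58.5,True))
cv2.imwrite("pics/w6.png",np.hstack([c["img"][:, 100:540],cv2.resize(a[100:310,110:260],(343,480),interpolation=cv2.INTER_CUBIC)])[:,:,::-1])
E
```

```text
[ 623.38888725 -239.52610417  253.02356021] [ 9.99999886e-01  2.05644085e-04 -1.81230504e-04 -3.91411916e-04]
0.93 [317.6, 265.5] [ 623.37423912 -238.18378397  194.52356021]
0.82 [23.3, 355.4] [531.86146254  15.09065608 194.52356021]
```

View pics/w6.png

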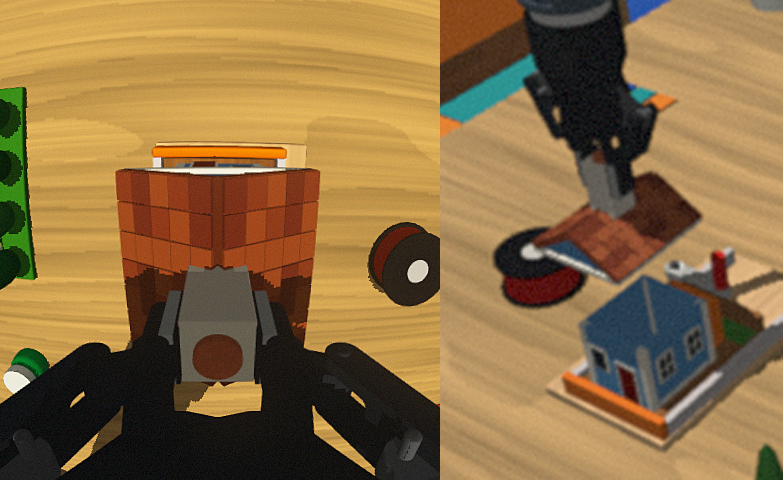

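Roof hangs level and square in the grip (wrist far eave at row 170), above the house and still ahead of it by about 9 mm. Shift and descend partly.

Request:
carry_out --series '[[[-0.005, 0.0005, 0, 0], [-0.0044, 0, 0.008, 0], [0, 0, 0.012, 0], [0, 0, 0.012, 0], [0, 0, 0.012, 0], [0, 0, 0.008, 0], [0, 0, 0, 0], [0, 0, 0, 0], [0, 0, 0, 0]]]'

```text
clock: 20.25
position: [614.2, -240.3, 201.9]
orientation: [1.0, 0.0, 0.0, 0.0]
force: [0.3, 0.4, -2.0]
width: 27.4
grip_force: 59.4
```

```bash
python3 - <<'E'
from h import *
s=r.observe();p=s["position"];print(p,s["orientation"])
z=p[2]-58.5
for n in("scene","side","wrist"):
    c=r.capture(n)
    for d in r.spot_point("roof",n)[:2]: print(n,round(d["score"],2),np.round(d["xy"]),onz(c,d["xy"],z,n=="wrist").round(1))
    if n=="wrist":
        w=c
        P=np.array([[dx,dy,z] for dx in(56,) for dy in(50,0,-50)])+[p[0],p[1],0]
        print("pred far eave",proj(c,P,True).round(1)); print("wall far corners",proj(c,[[659,-200,100],[659,-280,100]],True).round(1))
    if n=="scene":
        P=np.array([[a,b,z] for a,b in((56,50),(56,-50),(-56,50))])+[p[0],p[1],0];print("pred corners",proj(c,P).round(1)); sc=c
a=cv2.resize(sc["img"][150:300,140:290],(400,400),interpolation=cv2.INTER_CUBIC)
b=cv2.resize(w["img"][100:300,190:450],(400,308),interpolation=cv2.INTER_CUBIC);b=np.vstack([b,np.zeros((92,400,3),np.uint8)])
cv2.imwrite("pics/w7.png",np.hstack([a,b])[:,:,::-1])
E
```

```text
[ 614.24876052 -240.33891117  201.87888822] [9.99999922e-01 4.13136097e-05 3.65331518e-04 1.46462302e-04]
scene 0.78 [457. 281.] [496.4 305.2 143.4]
scene 0.62 [195. 216.] [ 598.  -251.1  143.4]
pred corners [[193.3 243.6]
 [157.6 227.7]
 [228.8 214.8]]
side 0.68 [345. 184.] [ 620.1 -237.5  143.4]
side 0.61 [298. 337.] [246.2 367.8 143.4]
wrist 0.6 [318. 266.] [ 614.2 -240.5  143.4]
wrist 0.6 [  3. 369.] [499.8  55.4 143.4]
pred far eave [[224.4 167.4]
 [318.2 165.9]
 [411.8 167.5]]
wall far corners [[255.7 174.9]
 [379.1 175. ]]
```

View pics/w7.png

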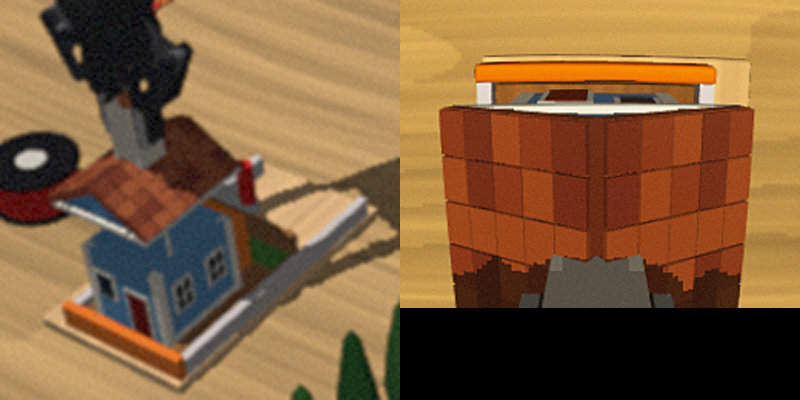

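Centred: wrist eave centre is column 318 against 318 predicted, and the rows agree within 2 px; the roof is square with the stop bar. Lowering gently.

Request:
carry_out --series '[[[0, 0, 0.006, 0], [0, 0, 0.007, 0], [0, 0, 0.007, 0], [0, 0, 0.005, 0], [0, 0, 0.003, 0], [0, 0, 0, 0], [0, 0, 0, 0], [0, 0, 0, 0]]]'

```text
clock: 21.22
position: [614.2, -240.4, 173.7]
orientation: [1.0, 0.0, 0.0, 0.0]
force: [0.1, 0.6, -1.0]
width: 27.2
grip_force: 59.4
```

```bash
python3 - <<'E'
from h import *
P=[]
for i in range(4):
    c=r.capture("wrist");s=r.observe();P.append(s["position"])
print(np.round(P,1),s["orientation"],s["force"])
for d in r.spot_point("roof","wrist")[:1]: print(d["xy"],onz(c,d["xy"],s["position"][2]-58.5,True).round(1))
print(proj(c,[[659,-200,100],[659,-280,100]],True).round(1),proj(c,[[670,-190,s["position"][2]-58.5],[670,-290,s["position"][2]-58.5]],True).round(1))
d=r.capture("side")
cv2.imwrite("pics/w8.png",np.hstack([cv2.resize(c["img"][80:260,190:450],(433,300),interpolation=cv2.INTER_CUBIC),cv2.resize(d["img"][140:260,290:430],(350,300),interpolation=cv2.INTER_CUBIC)])[:,:,::-1])
np.savez("d.npz",**d)
E
```

```text
[[ 614.2 -240.4  173.8]
 [ 614.3 -240.4  173.9]
 [ 614.2 -240.4  173.9]
 [ 614.2 -240.4  173.8]] [9.99999918e-01 9.26848793e-06 3.71764183e-04 1.59777706e-04] [-1.083585    1.03007895 -1.39825719]
[319.4, 264.4] [ 614.8 -241.   115.3]
[[248.  182.4]
 [387.2 182.5]] [[223.8 167.7]
 [411.5 167.7]]
```

View pics/w8.png

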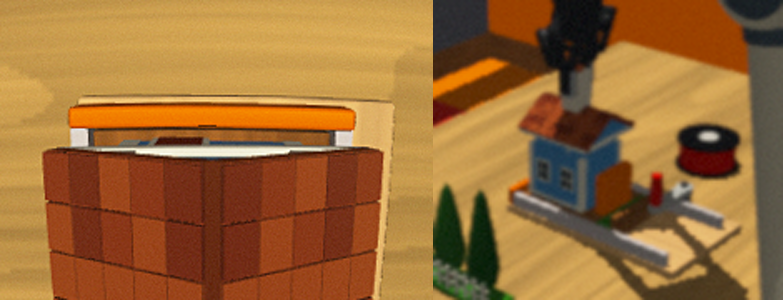

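Roof sits centred over the house about 15 mm up, nothing touching; 4.5 mm more.

Request:
carry_out --series '[[[0, 0, 0.0025, 0], [0, 0, 0.002, 0], [0, 0, 0, 0], [0, 0, 0, 0], [0, 0, 0, 0], [0, 0, 0, 0], [0, 0, 0, 0], [0, 0, 0, 0]]]'

```text
clock: 22.18
position: [614.1, -240.3, 168.9]
orientation: [1.0, 0.0, 0.0, 0.0]
force: [-0.1, -0.1, -1.5]
width: 27.3
grip_force: 59.4
```

```bash
python3 - <<'E'
from rig import r
s=r.observe();print(s["position"],s["force"],s["joint_vel"].round(3) if hasattr(s["joint_vel"],"round") else s["joint_vel"])
if 165<s["position"][2]<173: print(r.job_done())
E
```

```text
[ 614.09974769 -240.31117513  168.89313479] [-0.13514328 -0.06389253 -1.47248818] [-0.001 -0.    -0.001  0.001  0.     0.001]
the job is handed in; nothing more can be done
None
```

The job is handed in, though no verdict came back: sled home, lever locked, and the roof held level, square and centred about 10 mm above the wall tops by my measurements.

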